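# Thread two spacers on the set-up arbor, wide one first

### The arm

A 6-joint arm with a two-finger parallel gripper is mounted at the origin on the work surface. World frame = base frame: x ahead of the robot, y to its left, z up, the work surface at z = 0. Lengths are in mm, angles in rad, forces in N, time in s.
With the tool pointing down it reaches from about 350 to 875 mm from the base axis. Payload 4.2 kg.
Tool frame: the origin (TCP) lies midway between the tips of the shut fingers; the grasp point (between the pads) lies 19 mm behind it; z points along the fingers, y is the line along which they close (so a half turn about z gives the same grasp; the last joint's range is limited). The gripper opens to 85 mm and grips with 20 to 120 N. Pads are 22 mm wide; open, the fingers measure 114 mm over their backs; the gripper's body (76 mm by 85 mm) begins 54 mm behind the grasp point. The pads swing forward as they close: fully open they stand 13 mm farther back than shut.
Start: joints at [-0.91, 0.385, 0.008, 0, -1.194, -0.259], TCP at [244.435, -575.196, 231.312] pointing down, gripper open.
Joint ranges: [-3.14, 3.14], [-1.21, 2.06], [-1.07, 1.41], [-3.16, 2.05], [-2.99, -0.16], [-3.1, 3.1]. Speed limits (rad/s): [2.79, 2.79, 3.14, 3.14, 3.14, 3.14].

### API

Orientations are given as a unit quaternion [x, y, z, w].
In Python, from bench import sensors, get_image, camera_params, job_done gives the robot as it stands.
- The arm moves only by the tool servo_tool, never from a script. Its argument "motion" is a list of rows, each an object with "travel": the shift along the tool's x, y, z as a fraction of full scale, a list of three; "rot": the turn, a rotation vector about the tool's x, y, z as a fraction of full scale, a list of three; "hand": the opening, from 0 (shut) to 1 (fully open). In form: [{"travel": [x, y, z], "rot": [wx, wy, wz], "hand": hand}, ...]. A call has 1 to 10 rows; each row shifts and turns the commanded pose from where the row before left it, along the tool's axes as they then stand; what a row does not reach is not made up. Full scale, the value 1, is 25 cm for a shift and 360 degrees for a turn. A row lasts 1/12 s, in which the tool goes at most 41.7 mm and 7.16 degrees, less where a joint would pass 70% of its speed; a pose out of reach is approached as far as the arm can. A call with a number of a shift or a turn outside -1 to 1 is refused whole. A call with a gripper value outside its range is refused whole. The fingers move at their own pace and stop on an object; the grip force is fixed at half the most. Time passes only in rows, so rows that do not move let the fingers close. It gives the time, the measured TCP pose, the force, the opening and the grip force at its end, in the units of the state.
- sensors.read_state(): the state, without advancing time (a new reading comes with each control period).
- get_image(name): name is "scene" or "top"; returns (picture, depth): 384x512x3 uint8, red, green, blue; 384x512 float32, mm along the optical axis (not along the pixel's ray), 0 where there is no reading.
- camera_params(name): a dict with "camera_matrix" (3x3 intrinsics, pixels), "dist" ([k1, k2, p1, p2, k3] as OpenCV has them; the pictures are not rectified), "R" (3x3) and "t" (3): a world point X has camera coordinates R X + t. Camera axes: x right, y down, z forward; pixel columns grow to the right and rows downward; lengths in mm; the calibration is good to about 2 mm. A picture is of the moment at which its call begins. camera_params takes no time and is no camera call.
- job_done(): hands the job in; it is judged then, once.
The state is a dict: "clock": time; "joints": joint angles; "joint_vel": joint speeds; "joint_efforts": joint torques, N m; "position": TCP position; "ee_rot": TCP orientation; "contact_force": force on the tool from outside, world axes, zero at the start; "wrist_torque": the same for the moment, N m; "gripper_width": finger opening in mm; "grasp_force": force on a finger pad.
Only numpy, scipy, OpenCV 4.12 (cv2) and the standard library are available. Lean on these libraries where they do the work, as an engineer would, in place of code of your own. Each camera call takes 0.05 s, during which the arm holds its last target. There are 200 camera calls.

### The job

Build the spacer stack for the rivet squeezer on the upright steel arbor: thread the wide blue spacer over the pin first, down flat on the arbor's shoulder, then thread the narrow green one down flat on top of it. Lower each spacer down the pin before letting go, do not drop it, and leave the amber jar of rivets standing where it is.

Things in the scene. Friction and masses are not known exactly. Their poses are not given: they have to be found in the camera images.
- arbor_seat (a point): The set-up arbor, fixed upright on the bench: a round dark steel foot (84 mm across, 10 mm thick), on it a steel shoulder disc (50 mm across, 8 mm thick), and from the shoulder's middle a plain steel pin 10 mm across and 46 mm tall, its top 10 mm tapering to 6 mm. This point lies on the pin's axis at the top face of the shoulder, 18 mm above the bench; the pin's tip is 46 mm above this point, 64 mm above the bench. z up, along the pin.
- wide_mid (a point): The wide spacer: a flat blue anodised aluminium ring, 60 mm outside, 30 mm hole, 18 mm thick, about 100 g, loose and lying flat on the bench, clear on all sides. This point is the centre of its hole, half-way up (9 mm above its underside). z along its axis. Seated on the shoulder this point is 9 mm above arbor_seat.
- narrow_mid (a point): The narrow spacer: a flat green anodised aluminium ring, 44 mm outside, 30 mm hole, 18 mm thick, about 50 g, loose and lying flat on the bench, clear on all sides. This point is the centre of its hole, half-way up (9 mm above its underside). z along its axis. Seated on the wide spacer this point is 27 mm above arbor_seat. (A black rubber ring, 52 mm outside with the same hole and thickness, also lies about; it is not used.)
- jar_mid (a point): Squat amber glass jar of rivets with a dark lid, 80 mm across, 62 mm tall, about 380 g, loose, standing on the bench. This point is on its axis, half-way up (31 mm above the bench). z up.
Things that resemble listed ones, but are neither listed nor needed, are in the scene too. What is shaped like the part that bears wide_mid but red is not meant.

How it is judged:
By the outcome, as a careful person would: the job done as asked, in the order asked, and still so for the second after the job is handed in, with the robot touching nothing.
It also fails if it takes over 58 s, if anything falls off the work surface, if the arm or the gripper's body presses on something with over 40 N, if the wrist force passes 120 N, or if a joint passes its speed limit or range.

## Working session

There is one attempt and no reset: what is moved stays moved. The work goes in short steps, Python scripts to look and compute and a tool call to move; the robot and the scene stay as the last step left them, time stands still between calls to the robot, and variables do not carry over. Pictures are saved under pics/ and viewed, at most 10 in all, crops included, and the job is handed in when it is done.

Besides the shell and the picture viewer there is one more tool, called after "Emit:" by a JSON object that holds its "api" and its "payload". servo_tool: Moves the arm, as the interface text tells. Its arguments: {"type":"object","properties":{"motion":{"type":"array"}},"required":["motion"]}

```bash
mkdir -p pics; python3 - <<'E'
from bench import *
import cv2,numpy as np
for n in("scene","top"):
    im,d=get_image(n); cv2.imwrite(f"pics/{n}0.png",im[:,:,::-1]); np.savez(f"/tmp/{n}0.npz",im=im,d=d)
    p=camera_params(n); print(n,{k:np.round(v,3).tolist() for k,v in p.items()})
print(sensors.read_state())
E
```

```text
scene {'camera_matrix': [[378.873, 0.0, 257.593], [0.0, 378.873, 192.084], [0.0, 0.0, 1.0]], 'dist': [-0.074, 0.0, 0.0, 0.0, 0.0], 'R': [[0.594, 0.804, -0.024], [0.406, -0.325, -0.854], [-0.695, 0.497, -0.519]], 't': [-348.833, -133.312, 1072.625]}
top {'camera_matrix': [[360.787, 0.0, 259.021], [0.0, 360.787, 189.259], [0.0, 0.0, 1.0]], 'dist': [-0.104, 0.0, 0.0, 0.0, 0.0], 'R': [[0.017, -0.999, 0.05], [-0.998, -0.02, -0.062], [0.063, -0.049, -0.997]], 't': [9.23, 529.85, 673.609]}
{'clock': 0.1, 'joints': array([-9.10402654e-01,  3.85463732e-01,  6.79677940e-03, -3.91064844e-04,
       -1.19401583e+00, -2.58595048e-01]), 'joint_vel': array([-0.00026952, -0.00179256,  0.00435525,  0.00122055, -0.00068169,
        0.00015246]), 'joint_efforts': array([-1.54344452e-04, -3.93320167e+01,  1.88929689e+01,  4.19796690e+00,
       -2.61154608e-03, -5.17250584e-06]), 'position': array([ 244.22832688, -574.75590424,  230.36053395]), 'ee_rot': array([-1.99479881e-01,  9.79901451e-01,  9.25999535e-04, -2.55420485e-04]), 'contact_force': array([-0.62353796,  0.02073054,  0.02925313]), 'wrist_torque': array([ 0.00203954,  0.00216397, -0.00055559]), 'grasp_force': 0.0, 'gripper_width': 85.34612073644276}
```

View pics/top0.png

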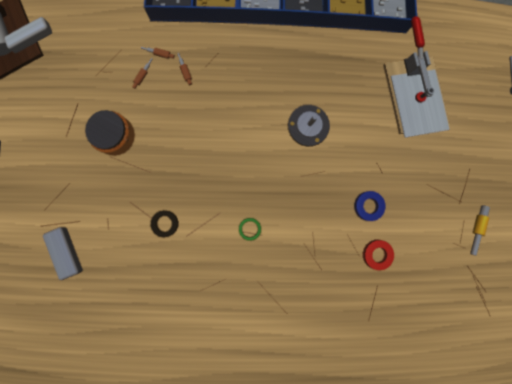

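View pics/scene0.png

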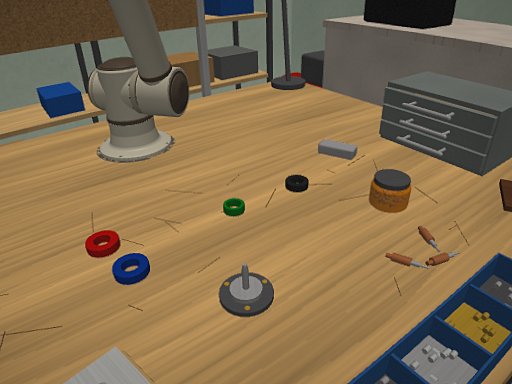

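Top view: blue ring at about (370,206), red at (378,255), green at (250,229), black at (164,223), arbor at (309,125) and jar at (109,132). The surroundings are clear.

```bash
cat > h.py <<'E'
from bench import *
import cv2,numpy as np
def cloud(n,im,d):
    p=camera_params(n); K=np.array(p["camera_matrix"],float)
    v,u=np.mgrid[0:384,0:512]
    q=cv2.undistortPoints(np.stack([u.ravel(),v.ravel()],1).astype(np.float64)[:,None],K,np.array(p["dist"],float))[:,0]
    c=np.c_[q,np.ones(len(q))]*d.reshape(-1,1)
    return ((c-np.array(p["t"]))@np.array(p["R"])).reshape(384,512,3)
def ray(n,uv,z):
    p=camera_params(n); R=np.array(p["R"]);t=np.array(p["t"])
    q=cv2.undistortPoints(np.array(uv,float).reshape(-1,1,2),np.array(p["camera_matrix"],float),np.array(p["dist"],float))[:,0]
    D=np.c_[q,np.ones(len(q))]@R; C=-R.T@t
    return C+D*((z-C[2])/D[:,2])[:,None]
def mask(im,col):
    h=cv2.cvtColor(im,cv2.COLOR_RGB2HSV); H,S,V=[h[...,i].astype(int) for i in range(3)]
    return (S>120)&((abs(H-60)<18) if col=="green" else (abs(H-117)<15))
E
python3 - <<'E'
from h import *
for n,boxes in(("top",dict(blue=(345,180,395,230),green=(230,210,270,250))),("scene",dict(blue=(105,245,160,290),green=(215,190,250,220)))):
    z=np.load(f"/tmp/{n}0.npz"); im,d=z["im"],z["d"]; P=cloud(n,im,d)
    for c,(a,b,e,f) in boxes.items():
        m=np.zeros(d.shape,bool); m[b:f,a:e]=mask(im,c)[b:f,a:e]
        cs,_=cv2.findContours(m.astype(np.uint8),0,2); el=cv2.minEnclosingCircle(max(cs,key=len))
        q=P[m]; zz=q[:,2]; t=q[(zz>np.percentile(zz,60)-3)]
        print(n,c,m.sum(),np.percentile(zz,[5,50,95]).round(1),"mid",((t.min(0)+t.max(0))/2).round(1),"ext",np.ptp(t,0).round(1),"ray",ray(n,el[0],14).round(1))
    # arbor
    a,b,e,f=(285,100,335,150) if n=="top" else (215,255,280,320)
    q=P[b:f,a:e].reshape(-1,3); 
    for lo,hi in((5,13),(15,22),(25,70)):
        t=q[(q[:,2]>lo)&(q[:,2]<hi)]; print(n,"arb",lo,len(t),((t.min(0)+t.max(0))/2).round(1),np.ptp(t,0).round(1), t.mean(0).round(1))
z=np.load("/tmp/top0.npz")
cv2.imwrite("pics/crop.png",cv2.resize(z["im"][95:245,280:400,::-1],None,fx=4,fy=4,interpolation=2))
s=np.load("/tmp/scene0.npz");cv2.imwrite("pics/crop2.png",cv2.resize(s["im"][250:320,205:290,::-1],None,fx=8,fy=8,interpolation=2))
E
```

```text
top blue 455 [16.1 18.5 20.4] mid [502.2 -87.2 359.9] ext [ 53.  280.4 688.1] ray [[ 501.7 -199.2   14. ]]
top green 169 [16.5 18.4 20.4] mid [454.6  36.   18.4] ext [39.9 40.   5.3] ray [[454.2  35.9  14. ]]
top arb 5 854 [659.8 -76.4   9. ] [84.6 84.   7.9] [658.1 -75.1  10.5]
top arb 15 465 [660.  -81.6  18.4] [50.8 58.4  6.7] [659.1 -76.1  18.6]
top arb 25 49 [659.5 -76.4  45.9] [ 8.1  9.  41.4] [658.3 -75.3  50.4]
scene blue 844 [ 5.9 18.  20.1] mid [ 740.1 -232.3  225.3] ext [532.7 127.9 419.6] ray [[ 507.5 -198.4   14. ]]
scene green 299 [ 4.7 14.5 19.2] mid [ 720.5 -119.   224.2] ext [571.9 354.4 421.8] ray [[457.3  36.2  14. ]]
scene arb 5 1130 [660.6 -76.2   9. ] [85.1 84.1  8. ] [669.8 -82.1  10.8]
scene arb 15 622 [657.  -75.4  18.3] [55.6 50.7  6.6] [663.4 -77.8  19.1]
scene arb 25 150 [660.9 -76.   46.1] [10.2  9.4 42. ] [662.5 -77.   46.9]
```

View pics/crop.png

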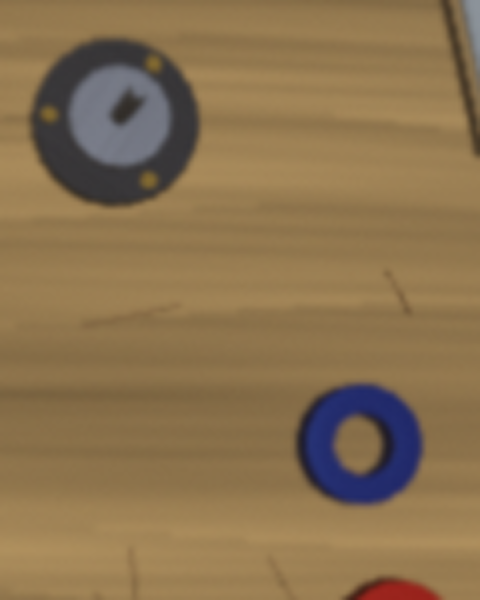

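View pics/crop2.png

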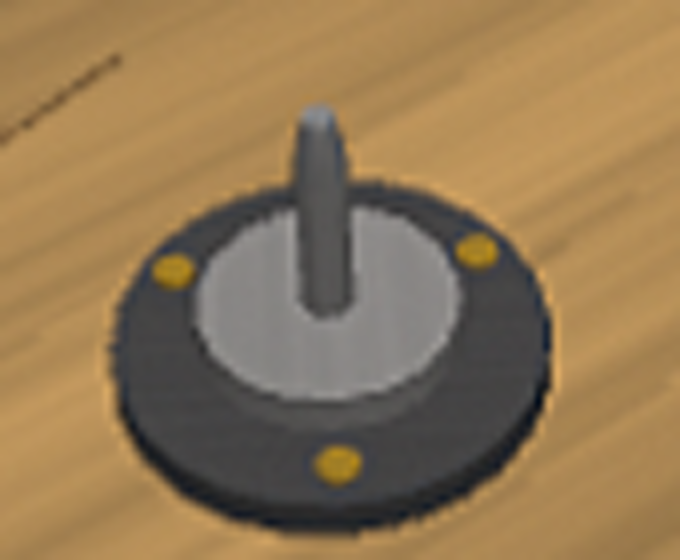

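Crops: the arbor pin is clear, at about (660,-76). Red sits in the -x direction from blue, so closing along roughly y suits the present wrist angle and I keep it. Now moving to above blue at (503,-199).

Emit:
{"api": "servo_tool", "payload": {"motion": [{"travel": [-0.118, 0.075, 0.025], "rot": [0, 0, 0], "hand": 1}, {"travel": [-0.118, 0.075, 0.025], "rot": [0, 0, 0], "hand": 1}, {"travel": [-0.118, 0.075, 0.025], "rot": [0, 0, 0], "hand": 1}, {"travel": [-0.118, 0.075, 0.025], "rot": [0, 0, 0], "hand": 1}, {"travel": [-0.118, 0.075, 0.025], "rot": [0, 0, 0], "hand": 1}, {"travel": [-0.118, 0.075, 0.025], "rot": [0, 0, 0], "hand": 1}, {"travel": [-0.118, 0.075, 0.025], "rot": [0, 0, 0], "hand": 1}, {"travel": [-0.118, 0.075, 0.025], "rot": [0, 0, 0], "hand": 1}, {"travel": [-0.118, 0.075, 0.025], "rot": [0, 0, 0], "hand": 1}, {"travel": [-0.118, 0.075, 0.025], "rot": [0, 0, 0], "hand": 1}]}}

```text
clock: 0.93
position: [443.0, -285.6, 168.3]
ee_rot: [-0.2, 0.98, 0.0, -0.0]
contact_force: [1.4, -0.2, -0.0]
gripper_width: 85.1
grasp_force: 0.0
```

```bash
cat >> h.py <<'E'
from scipy.spatial.transform import Rotation as Ro
def to(x,y,z):
    s=sensors.read_state(); R=Ro.from_quat(s["ee_rot"]).as_matrix()
    d=np.array([x,y,z])-s["position"]
    print("pos",s["position"].round(1),"tilt",R[:,2].round(3),"ty",R[:,1].round(3),"frac",(R.T@d/250).round(4),"F",s["contact_force"].round(1),"w",round(s["gripper_width"],1),"g",s["grasp_force"],"t",s["clock"])
E
python3 -c "
from h import *
to(503,-199,150)"
```

```text
pos [ 443.  -285.6  168.3] tilt [-0.  0. -1.] ty [-0.391  0.92   0.   ] frac [-0.3562  0.2249  0.0732] F [ 1.4 -0.2 -0. ] w 85.1 g 0.0 t 0.9333
```

Emit:
{"api": "servo_tool", "payload": {"motion": [{"travel": [-0.085, 0.055, 0.04], "rot": [0, 0, 0], "hand": 1}, {"travel": [-0.085, 0.055, 0.04], "rot": [0, 0, 0], "hand": 1}, {"travel": [-0.085, 0.055, 0.04], "rot": [0, 0, 0], "hand": 1}, {"travel": [0, 0, 0], "rot": [0, 0, 0], "hand": 1}, {"travel": [0, 0, 0], "rot": [0, 0, 0], "hand": 1}, {"travel": [0, 0, 0], "rot": [0, 0, 0], "hand": 1}]}}

```text
clock: 1.43
position: [484.9, -224.5, 138.7]
ee_rot: [-0.2, 0.98, 0.0, -0.0]
contact_force: [-0.1, -0.5, -0.6]
gripper_width: 85.1
grasp_force: 0.0
```

```bash
python3 - <<'E'
from h import *
to(503,-199,60)
im,d=get_image("scene"); cv2.imwrite("pics/s1.png",im[200:340,60:300,::-1].repeat(3,0).repeat(3,1))
E
```

```text
pos [ 484.9 -224.5  138.7] tilt [-0.001  0.    -1.   ] ty [-0.391  0.92   0.   ] frac [-0.1068  0.0655  0.3149] F [-0.1 -0.5 -0.6] w 85.1 g 0.0 t 1.4333
```

Emit:
{"api": "servo_tool", "payload": {"motion": [{"travel": [-0.036, 0.022, 0.1], "rot": [0, 0, 0], "hand": 1}, {"travel": [-0.036, 0.022, 0.1], "rot": [0, 0, 0], "hand": 1}, {"travel": [-0.036, 0.022, 0.08], "rot": [0, 0, 0], "hand": 1}, {"travel": [0, 0, 0], "rot": [0, 0, 0], "hand": 1}, {"travel": [0, 0, 0], "rot": [0, 0, 0], "hand": 1}]}}

```text
clock: 1.9
position: [502.9, -199.3, 68.5]
ee_rot: [-0.199, 0.98, 0.0, -0.001]
contact_force: [-0.3, -0.4, 1.3]
gripper_width: 85.6
grasp_force: 0.0
```

```bash
python3 - <<'E'
from h import *
to(503,-199,1)
im,d=get_image("scene"); cv2.imwrite("pics/s1.png",im[180:340,60:260,::-1].repeat(3,0).repeat(3,1))
E
```

```text
pos [ 502.9 -199.3   68.5] tilt [-0.002 -0.    -1.   ] ty [-0.391  0.921  0.001] frac [-0.0014  0.0008  0.2698] F [-0.3 -0.4  1.3] w 85.6 g 0.0 t 1.9
```

View pics/s1.png

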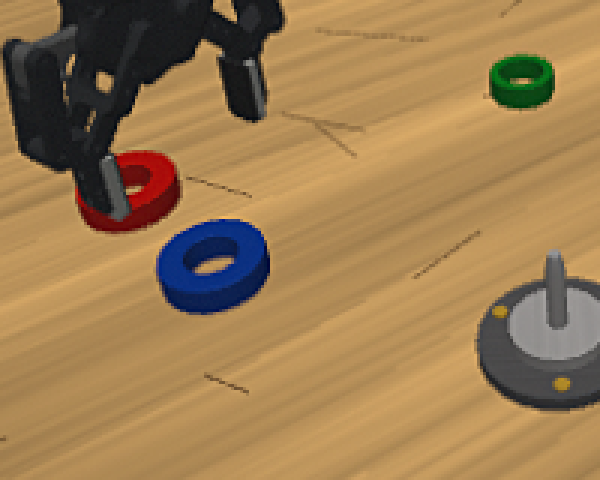

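Fingers hang above, left of the blue ring in this view. I'll check tip location by depth before descending.

```bash
python3 - <<'E'
from h import *
p=camera_params("scene")
def pr(X): return (cv2.projectPoints(np.array(X,float).reshape(-1,1,3),cv2.Rodrigues(np.array(p["R"]))[0],np.array(p["t"]),np.array(p["camera_matrix"]),np.array(p["dist"]))[0][:,0]-[60,180])*3
c=np.array([502.9,-199.3,68.5+13]);ty=np.array([-.391,.921,0])
print(pr([c-43*ty,c+43*ty,[503,-199,9],[503,-199,18]]).round())
for n in("top","scene"):
    im,d=get_image(n);P=cloud(n,im,d);m=mask(im,"blue")&(abs(P[...,0]-503)<45)&(abs(P[...,1]+199)<45)&(P[...,2]<25)
    t=P[m&(P[...,2]>14)]
    print(n,m.sum(),((t.min(0)+t.max(0))/2).round(1),np.ptp(t,0).round(1))
E
```

```text
[[116. 211.]
 [242. 122.]
 [211. 268.]
 [208. 256.]]Traceback (most recent call last):
  File "<stdin>", line 9, in <module>
    return umr_minimum(a, axis, None, out, keepdims, initial, where)
ValueError: zero-size array to reduction operation minimum which has no identity
```

Projected tips match the picture, so it's aligned. Descending.

Emit:
{"api": "servo_tool", "payload": {"motion": [{"travel": [0, 0, 0.08], "rot": [0, 0, 0], "hand": 1}, {"travel": [0, 0, 0.08], "rot": [0, 0, 0], "hand": 1}, {"travel": [0, 0, 0.06], "rot": [0, 0, 0], "hand": 1}, {"travel": [0, 0, 0.03], "rot": [0, 0, 0], "hand": 1}, {"travel": [0, 0, 0.014], "rot": [0, 0, 0], "hand": 1}, {"travel": [0, 0, 0], "rot": [0, 0, 0], "hand": 1}, {"travel": [0, 0, 0], "rot": [0, 0, 0], "hand": 1}]}}

```text
clock: 2.58
position: [504.4, -199.0, 3.9]
ee_rot: [-0.2, 0.98, -0.0, 0.001]
contact_force: [0.3, 0.3, 0.4]
gripper_width: 85.4
grasp_force: 0.0
```

Emit:
{"api": "servo_tool", "payload": {"motion": [{"travel": [0, 0, 0], "rot": [0, 0, 0], "hand": 0.55}, {"travel": [0, 0, 0], "rot": [0, 0, 0], "hand": 0.55}, {"travel": [0, 0, 0], "rot": [0, 0, 0], "hand": 0.55}, {"travel": [0, 0, 0], "rot": [0, 0, 0], "hand": 0.55}, {"travel": [0, 0, 0], "rot": [0, 0, 0], "hand": 0.55}, {"travel": [0, 0, 0], "rot": [0, 0, 0], "hand": 0.55}, {"travel": [0, 0, 0], "rot": [0, 0, 0], "hand": 0.55}, {"travel": [0, 0, 0], "rot": [0, 0, 0], "hand": 0.55}]}}

```text
clock: 3.25
position: [504.2, -198.7, 4.7]
ee_rot: [-0.2, 0.98, -0.0, 0.001]
contact_force: [-2.3, 0.9, 9.6]
gripper_width: 57.1
grasp_force: 61.9
```

```bash
python3 -c "
from h import *
to(503,-199,100)"
```

```text
pos [ 504.2 -198.7    4.7] tilt [ 0.002 -0.001 -1.   ] ty [-0.392  0.92  -0.001] frac [ 0.0044  0.0005 -0.3811] F [-2.3  0.9  9.6] w 57.1 g 61.88393980264664 t 3.25
```

Gripped at 57 mm instead of 60, with a 10 N upward reaction. I'll look at how the tips sit.

```bash
python3 - <<'E'
from h import *
im,d=get_image("scene"); cv2.imwrite("pics/s2.png",cv2.resize(im[210:310,70:200,::-1],None,fx=6,fy=6,interpolation=2))
E
```

```text
(no output)
```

View pics/s2.png

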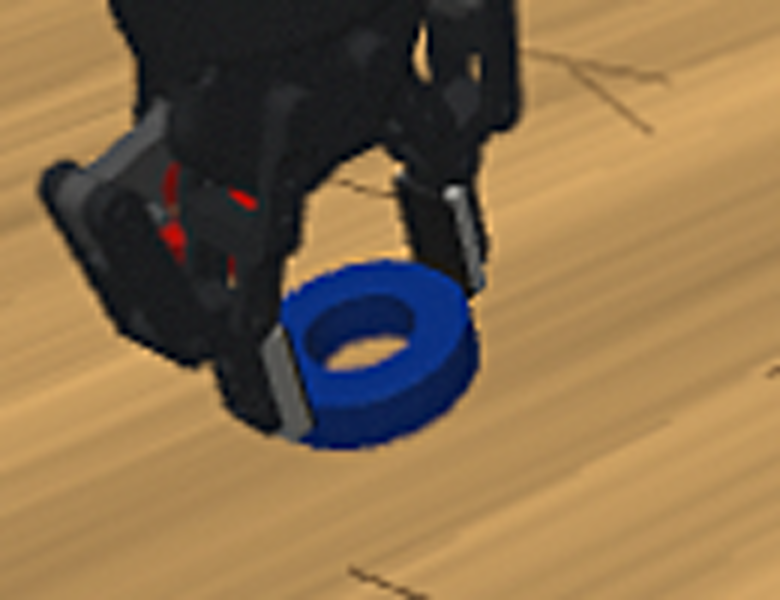

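Looks like the ring sits forward (+x) relative to the pads. Measuring its present position.

```bash
python3 - <<'E'
from h import *
from scipy.optimize import least_squares
def fit(n,P,m):
    q=P[m&(P[...,2]>15)&(P[...,2]<22)]
    # top face annulus: outer boundary fit via hull
    hull=cv2.convexHull(q[:,:2].astype(np.float32))[:,0]
    r=least_squares(lambda c:np.hypot(*(hull-c).T)-29,q[:,:2].mean(0),loss="soft_l1").x
    print(n,len(q),"hullfit",r.round(1),"z",np.median(q[:,2]).round(1), "ext",np.ptp(q,0).round(1),"plane",np.linalg.lstsq(np.c_[q[:,:2],np.ones(len(q))],q[:,2],rcond=None)[0].round(3))
for n in("scene","top"):
    z=np.load(f"/tmp/{n}0.npz")
    for im,d in((z["im"],z["d"]),get_image(n)):
        P=cloud(n,im,d); m=mask(im,"blue")&(abs(P[...,0]-505)<50)&(abs(P[...,1]+199)<50)
        if m.sum()>30: fit(n,P,m)
        else: print(n,m.sum())
to(0,0,0)
E
```

```text
scene 566 hullfit [ 503.2 -197.5] z 18.7 ext [59.5 58.8  6.1] plane [-1.1000e-02  1.0000e-03  2.4349e+01]
scene 463 hullfit [ 504.  -198.4] z 18.7 ext [57.7 67.9  6.7] plane [-1.0000e-02  1.1000e-02  2.5605e+01]
top 448 hullfit [ 501.8 -198.5] z 18.6 ext [53.  57.2  6.6] plane [-5.0000e-03 -2.0000e-03  2.0865e+01]
top 0
pos [ 504.2 -198.7    4.7] tilt [ 0.002 -0.001 -1.   ] ty [-0.392  0.92  -0.001] frac [1.5444 1.5216 0.0147] F [-2.2  1.2  9.8] w 57.4 g 61.88539803028107 t 3.4
```

The ring is centred between the pads and flat, so the width is just pad compliance. Lifting.

Emit:
{"api": "servo_tool", "payload": {"motion": [{"travel": [0, 0, -0.02], "rot": [0, 0, 0], "hand": 0.55}, {"travel": [0, 0, -0.04], "rot": [0, 0, 0], "hand": 0.55}, {"travel": [0, 0, -0.08], "rot": [0, 0, 0], "hand": 0.55}, {"travel": [0, 0, -0.1], "rot": [0, 0, 0], "hand": 0.55}, {"travel": [0, 0, -0.1], "rot": [0, 0, 0], "hand": 0.55}, {"travel": [0, 0, -0.1], "rot": [0, 0, 0], "hand": 0.55}, {"travel": [0, 0, -0.05], "rot": [0, 0, 0], "hand": 0.55}, {"travel": [0, 0, 0], "rot": [0, 0, 0], "hand": 0.55}, {"travel": [0, 0, 0], "rot": [0, 0, 0], "hand": 0.55}]}}

```text
clock: 4.15
position: [503.6, -198.5, 126.0]
ee_rot: [-0.199, 0.98, -0.0, 0.001]
contact_force: [1.5, -0.1, -1.8]
gripper_width: 57.2
grasp_force: 64.1
```

```bash
python3 -c "
from h import *
to(660.5,-76.3,115)"
```

```text
pos [ 503.6 -198.5  126. ] tilt [ 0.002  0.    -1.   ] ty [-0.391  0.92  -0.   ] frac [-0.7687  0.2046  0.0454] F [ 1.5 -0.1 -1.8] w 57.2 g 64.14676487445831 t 4.15
```

Emit:
{"api": "servo_tool", "payload": {"motion": [{"travel": [-0.085, 0.0225, 0], "rot": [0, 0, 0], "hand": 0.55}, {"travel": [-0.085, 0.0225, 0], "rot": [0, 0, 0], "hand": 0.55}, {"travel": [-0.085, 0.0225, 0], "rot": [0, 0, 0], "hand": 0.55}, {"travel": [-0.085, 0.0225, 0], "rot": [0, 0, 0], "hand": 0.55}, {"travel": [-0.085, 0.0225, 0], "rot": [0, 0, 0], "hand": 0.55}, {"travel": [-0.085, 0.0225, 0], "rot": [0, 0, 0], "hand": 0.55}, {"travel": [-0.085, 0.0225, 0], "rot": [0, 0, 0], "hand": 0.55}, {"travel": [-0.085, 0.0225, 0], "rot": [0, 0, 0], "hand": 0.55}, {"travel": [-0.085, 0.0225, 0], "rot": [0, 0, 0], "hand": 0.55}, {"travel": [0, 0, 0], "rot": [0, 0, 0], "hand": 0.55}]}}

```text
clock: 4.98
position: [661.6, -74.9, 122.6]
ee_rot: [-0.201, 0.98, 0.0, -0.001]
contact_force: [0.7, 0.5, -0.4]
gripper_width: 57.6
grasp_force: 64.2
```

Emit:
{"api": "servo_tool", "payload": {"motion": [{"travel": [0, 0, 0.03], "rot": [0, 0, 0], "hand": 0.55}, {"travel": [0, 0, 0.03], "rot": [0, 0, 0], "hand": 0.55}, {"travel": [0, 0, 0.03], "rot": [0, 0, 0], "hand": 0.55}, {"travel": [0, 0, 0.03], "rot": [0, 0, 0], "hand": 0.55}, {"travel": [0, 0, 0], "rot": [0, 0, 0], "hand": 0.55}, {"travel": [0, 0, 0], "rot": [0, 0, 0], "hand": 0.55}, {"travel": [0, 0, 0], "rot": [0, 0, 0], "hand": 0.55}]}}

```text
clock: 5.57
position: [659.8, -77.6, 95.6]
ee_rot: [-0.199, 0.98, -0.0, 0.0]
contact_force: [0.6, 0.7, -0.9]
gripper_width: 57.5
grasp_force: 64.2
```

```bash
python3 - <<'E'
from h import *
to(660.5,-76.3,22.7)
im,d=get_image("scene"); P=cloud("scene",im,d); m=mask(im,"blue")&(abs(P[...,0]-660)<60)&(abs(P[...,1]+76)<60)&(P[...,2]>50)
q=P[m]; zt=np.percentile(q[:,2],90); q=q[q[:,2]>zt-4]
from scipy.optimize import least_squares
h=cv2.convexHull(q[:,:2].astype(np.float32))[:,0]
print(zt,least_squares(lambda c:np.hypot(*(h-c).T)-29,q[:,:2].mean(0),loss="soft_l1").x, np.linalg.lstsq(np.c_[q[:,:2],np.ones(len(q))],q[:,2],rcond=None)[0])
cv2.imwrite("pics/s3.png",cv2.resize(im[190:320,180:310,::-1],None,fx=4,fy=4,interpolation=2))
E
```

```text
pos [659.8 -77.6  95.6] tilt [ 0. -0. -1.] ty [-0.391  0.92  -0.   ] frac [-0.0043  0.0037  0.2914] F [ 0.6  0.7 -0.9] w 57.5 g 64.15225982666016 t 5.5667
110.99399464856958 [664.64394595 -70.73360787] [ 2.36415007e-02 -2.30250663e-01  8.72998206e+01]
```

View pics/s3.png

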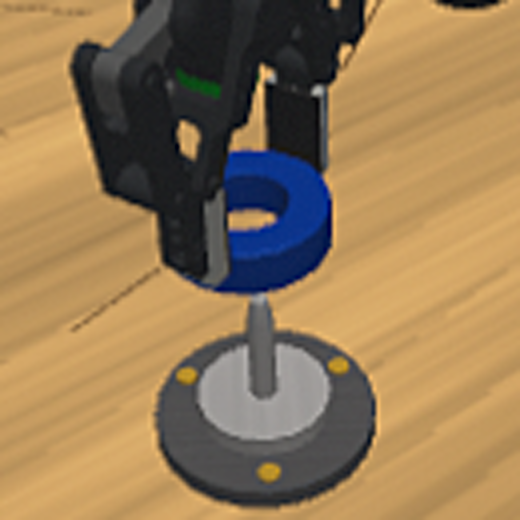

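Ring hangs above the pin and perhaps tilts. Checking the plane robustly.

```bash
cat >> h.py <<'E'
def ringpose(col,c,zlo,w=50,Rr=30,n="scene"):
    im,d=get_image(n); P=cloud(n,im,d)
    m=mask(im,col)&(abs(P[...,0]-c[0])<w)&(abs(P[...,1]-c[1])<w)&(P[...,2]>zlo)
    m=cv2.erode(m.astype(np.uint8),np.ones((2,2)))>0
    q=P[m]; rng=np.random.default_rng(0); best=None
    for _ in range(800):
        a,b,e=q[rng.choice(len(q),3,False)]; nn=np.cross(b-a,e-a); L=np.linalg.norm(nn)
        if L<50: continue
        nn/=L; nn*=np.sign(nn[2])
        if nn[2]<.8: continue
        k=abs((q-a)@nn)<1.2
        if best is None or k.sum()>best.sum(): best=k
    t=q[best]; ctr=t.mean(0); nn=np.linalg.svd(t-ctr)[2][2]; nn*=np.sign(nn[2])
    h=t[np.unique(cv2.convexHull(t[:,:2].astype(np.float32),returnPoints=False))]
    from scipy.optimize import least_squares
    s=least_squares(lambda c:np.hypot(*(h[:,:2]-c).T)-Rr+.7,ctr[:2],loss="soft_l1").x
    zt=ctr[2]-((s-ctr[:2])@nn[:2])/nn[2]
    print(col,"n",len(t),len(q),"normal",nn.round(3),"top centre",s.round(1),zt.round(1))
E
python3 -c "
from h import *
ringpose('blue',(660,-76),60)
ringpose('green',(455,36),3,Rr=22)"
```

```text
blue n 306 663 normal [-0.005  0.014  1.   ] top centre [658.9 -78.1] 110.0Traceback (most recent call last):
  File "<string>", line 4, in <module>
    ringpose('green',(455,36),3,Rr=22)
    ~~~~~~~~^^^^^^^^^^^^^^^^^^^^^^^^^^
  File "h.py", line 34, in ringpose
    t=q[best]; ctr=t.mean(0); nn=np.linalg.svd(t-ctr)[2][2]; nn*=np.sign(nn[2])
                                 ~~~~~~~~~~~~~~~~~~~~~~~^^^
IndexError: index 2 is out of bounds for axis 0 with size 1
```

Ring is flat, centre about 2 mm off. Correcting while lowering over the pin.

Emit:
{"api": "servo_tool", "payload": {"motion": [{"travel": [-0.006, 0.004, 0], "rot": [0, 0, 0], "hand": 0.55}, {"travel": [0, 0, 0.04], "rot": [0, 0, 0], "hand": 0.55}, {"travel": [0, 0, 0.04], "rot": [0, 0, 0], "hand": 0.55}, {"travel": [0, 0, 0.04], "rot": [0, 0, 0], "hand": 0.55}, {"travel": [0, 0, 0.04], "rot": [0, 0, 0], "hand": 0.55}, {"travel": [0, 0, 0.04], "rot": [0, 0, 0], "hand": 0.55}, {"travel": [0, 0, 0.04], "rot": [0, 0, 0], "hand": 0.55}, {"travel": [0, 0, 0.02], "rot": [0, 0, 0], "hand": 0.55}, {"travel": [0, 0, 0.01], "rot": [0, 0, 0], "hand": 0.55}, {"travel": [0, 0, 0], "rot": [0, 0, 0], "hand": 0.55}]}}

```text
clock: 6.55
position: [660.4, -75.8, 26.9]
ee_rot: [-0.2, 0.98, 0.0, -0.001]
contact_force: [-0.1, -0.5, -0.8]
gripper_width: 57.6
grasp_force: 64.1
```

Emit:
{"api": "servo_tool", "payload": {"motion": [{"travel": [0, 0, 0], "rot": [0, 0, 0], "hand": 0.55}, {"travel": [0, 0, 0], "rot": [0, 0, 0], "hand": 0.55}]}}

```text
clock: 6.72
position: [661.3, -75.7, 28.5]
ee_rot: [-0.2, 0.98, -0.0, 0.001]
contact_force: [0.8, 0.3, 0.4]
gripper_width: 57.2
grasp_force: 64.2
```

```bash
python3 -c "
from h import *
to(661,-76,22.5)
ringpose('blue',(660,-76),15)"
```

```text
pos [661.3 -75.7  28.5] tilt [ 0.001  0.    -1.   ] ty [-0.391  0.92  -0.001] frac [ 0.0017 -0.0005  0.0241] F [0.8 0.3 0.4] w 57.2 g 64.15103852748871 t 6.7167
blue n 262 508 normal [ 0.007 -0.015  1.   ] top centre [660.2 -77.2] 43.0
```

Threaded, with 6 mm to go.

Emit:
{"api": "servo_tool", "payload": {"motion": [{"travel": [0, 0, 0.01], "rot": [0, 0, 0], "hand": 0.55}, {"travel": [0, 0, 0.008], "rot": [0, 0, 0], "hand": 0.55}, {"travel": [0, 0, 0.006], "rot": [0, 0, 0], "hand": 0.55}, {"travel": [0, 0, 0], "rot": [0, 0, 0], "hand": 0.55}, {"travel": [0, 0, 0], "rot": [0, 0, 0], "hand": 0.55}, {"travel": [0, 0, 0], "rot": [0, 0, 0], "hand": 0.55}]}}

```text
clock: 7.27
position: [660.9, -75.7, 22.8]
ee_rot: [-0.2, 0.98, -0.0, 0.0]
contact_force: [-3.2, 1.1, 5.3]
gripper_width: 57.4
grasp_force: 64.8
```

```bash
python3 -c "
from h import *
to(661,-76,22.5)
ringpose('blue',(660,-76),15)"
```

```text
pos [660.9 -75.7  22.8] tilt [ 0.001 -0.    -1.   ] ty [-0.391  0.92  -0.   ] frac [ 0.0001 -0.0012  0.0014] F [-3.2  1.1  5.3] w 57.4 g 64.81299161911011 t 7.2667
blue n 251 491 normal [0.018 0.004 1.   ] top centre [659.2 -76.2] 37.7
```

5 N contact: seated. Releasing and rising.

Emit:
{"api": "servo_tool", "payload": {"motion": [{"travel": [0, 0, 0], "rot": [0, 0, 0], "hand": 0.75}, {"travel": [0, 0, 0], "rot": [0, 0, 0], "hand": 0.85}, {"travel": [0, 0, 0], "rot": [0, 0, 0], "hand": 1}, {"travel": [0, 0, 0], "rot": [0, 0, 0], "hand": 1}, {"travel": [0, 0, 0], "rot": [0, 0, 0], "hand": 1}, {"travel": [0, 0, -0.04], "rot": [0, 0, 0], "hand": 1}, {"travel": [0, 0, -0.1], "rot": [0, 0, 0], "hand": 1}, {"travel": [0, 0, -0.12], "rot": [0, 0, 0], "hand": 1}, {"travel": [0, 0, -0.12], "rot": [0, 0, 0], "hand": 1}, {"travel": [0, 0, -0.06], "rot": [0, 0, 0], "hand": 1}]}}

```text
clock: 8.15
position: [662.8, -75.9, 137.1]
ee_rot: [-0.2, 0.98, -0.001, 0.003]
contact_force: [1.2, 0.7, 0.3]
gripper_width: 85.5
grasp_force: 0.0
```

```bash
python3 -c "
from h import *
to(455,36,110)
ringpose('blue',(660,-76),15)
ringpose('green',(455,36),3,w=40,Rr=22,n='top')"
```

```text
pos [662.8 -75.9 137.1] tilt [ 0.007 -0.001 -1.   ] ty [-0.392  0.92  -0.003] frac [0.5901 0.7379 0.1023] F [1.2 0.7 0.3] w 85.5 g 0.0 t 8.15
blue n 468 875 normal [-0.004 -0.008  1.   ] top centre [662.  -76.5] 37.5Traceback (most recent call last):
  File "<string>", line 5, in <module>
    ringpose('green',(455,36),3,w=40,Rr=22,n='top')
    ~~~~~~~~^^^^^^^^^^^^^^^^^^^^^^^^^^^^^^^^^^^^^^^
  File "h.py", line 28, in ringpose
    a,b,e=q[rng.choice(len(q),3,False)]; nn=np.cross(b-a,e-a); L=np.linalg.norm(nn)
            ~~~~~~~~~~^^^^^^^^^^^^^^^^
  File "numpy/random/_generator.pyx", line 864, in numpy.random._generator.Generator.choice
ValueError: a must be a positive integer unless no samples are taken
```

Blue is seated flat at (661,-76). Going to green.

Emit:
{"api": "servo_tool", "payload": {"motion": [{"travel": [0.0655, 0.082, 0], "rot": [0, 0, 0], "hand": 1}, {"travel": [0.0655, 0.082, 0], "rot": [0, 0, 0], "hand": 1}, {"travel": [0.0655, 0.082, 0], "rot": [0, 0, 0], "hand": 1}, {"travel": [0.0655, 0.082, 0.02], "rot": [0, 0, 0], "hand": 1}, {"travel": [0.0655, 0.082, 0.02], "rot": [0, 0, 0], "hand": 1}, {"travel": [0.0655, 0.082, 0.02], "rot": [0, 0, 0], "hand": 1}, {"travel": [0.0655, 0.082, 0.04], "rot": [0, 0, 0], "hand": 1}, {"travel": [0.0655, 0.082, 0.04], "rot": [0, 0, 0], "hand": 1}, {"travel": [0.0655, 0.082, 0.04], "rot": [0, 0, 0], "hand": 1}, {"travel": [0, 0, 0], "rot": [0, 0, 0], "hand": 1}]}}

```text
clock: 9.08
position: [446.6, 36.1, 84.5]
ee_rot: [-0.2, 0.98, -0.0, -0.004]
contact_force: [-1.0, 0.8, -0.6]
gripper_width: 85.4
grasp_force: 0.0
```

Emit:
{"api": "servo_tool", "payload": {"motion": [{"travel": [0, 0, 0], "rot": [0, 0, 0], "hand": 1}, {"travel": [0, 0, 0], "rot": [0, 0, 0], "hand": 1}]}}

```text
clock: 9.25
position: [453.6, 36.7, 87.1]
ee_rot: [-0.2, 0.98, -0.0, 0.0]
contact_force: [0.3, 0.3, -0.3]
gripper_width: 85.0
grasp_force: 0.0
```

```bash
python3 - <<'E'
from h import *
to(455,36,4)
ringpose('green',(455,36),3,w=40,Rr=22)
ringpose('blue',(660,-76),15,n='top')
E
```

```text
pos [453.6  36.7  87.1] tilt [ 0.001  0.    -1.   ] ty [-0.392  0.92  -0.   ] frac [-0.0038 -0.0045  0.3322] F [ 0.3  0.3 -0.3] w 85.0 g 0.0 t 9.25
green n 67 241 normal [ 0.006 -0.013  1.   ] top centre [457.1  34.9] 17.6
blue n 299 450 normal [ 0.009 -0.01   1.   ] top centre [658.1 -77.9] 36.7
```

Emit:
{"api": "servo_tool", "payload": {"motion": [{"travel": [-0.005, -0.006, 0.08], "rot": [0, 0, 0], "hand": 1}, {"travel": [0, 0, 0.08], "rot": [0, 0, 0], "hand": 1}, {"travel": [0, 0, 0.08], "rot": [0, 0, 0], "hand": 1}, {"travel": [0, 0, 0.05], "rot": [0, 0, 0], "hand": 1}, {"travel": [0, 0, 0.03], "rot": [0, 0, 0], "hand": 1}, {"travel": [0, 0, 0.014], "rot": [0, 0, 0], "hand": 1}, {"travel": [0, 0, 0], "rot": [0, 0, 0], "hand": 1}, {"travel": [0, 0, 0], "rot": [0, 0, 0], "hand": 1}]}}

```text
clock: 10.02
position: [455.4, 35.6, 3.7]
ee_rot: [-0.199, 0.98, 0.0, 0.001]
contact_force: [0.4, -0.7, -0.3]
gripper_width: 85.4
grasp_force: 0.0
```

Emit:
{"api": "servo_tool", "payload": {"motion": [{"travel": [0, 0, 0], "rot": [0, 0, 0], "hand": 0.37}, {"travel": [0, 0, 0], "rot": [0, 0, 0], "hand": 0.37}, {"travel": [0, 0, 0], "rot": [0, 0, 0], "hand": 0.37}, {"travel": [0, 0, 0], "rot": [0, 0, 0], "hand": 0.37}, {"travel": [0, 0, 0], "rot": [0, 0, 0], "hand": 0.37}, {"travel": [0, 0, 0], "rot": [0, 0, 0], "hand": 0.37}, {"travel": [0, 0, 0], "rot": [0, 0, 0], "hand": 0.37}, {"travel": [0, 0, 0], "rot": [0, 0, 0], "hand": 0.37}]}}

```text
clock: 10.68
position: [455.1, 35.7, 4.4]
ee_rot: [-0.2, 0.98, 0.0, 0.001]
contact_force: [-1.7, -1.6, 6.8]
gripper_width: 40.8
grasp_force: 60.2
```

```bash
python3 - <<'E'
from h import *
to(455,36,130)
ringpose('green',(455,36),3,w=40,Rr=22)
E
```

```text
pos [455.1  35.7   4.4] tilt [ 0.001  0.    -1.   ] ty [-0.392  0.92  -0.   ] frac [-0.0006  0.0011 -0.5026] F [-1.7 -1.6  6.8] w 40.8 g 60.2120079472661 t 10.6833
green n 45 136 normal [-0.035 -0.077  0.996] top centre [455.6  35.6] 16.7
```

Green is gripped, as blue was. Lifting.

Emit:
{"api": "servo_tool", "payload": {"motion": [{"travel": [0, 0, -0.02], "rot": [0, 0, 0], "hand": 0.37}, {"travel": [0, 0, -0.04], "rot": [0, 0, 0], "hand": 0.37}, {"travel": [0, 0, -0.08], "rot": [0, 0, 0], "hand": 0.37}, {"travel": [0, 0, -0.1], "rot": [0, 0, 0], "hand": 0.37}, {"travel": [0, 0, -0.1], "rot": [0, 0, 0], "hand": 0.37}, {"travel": [0, 0, -0.1], "rot": [0, 0, 0], "hand": 0.37}, {"travel": [0, 0, -0.06], "rot": [0, 0, 0], "hand": 0.37}, {"travel": [0, 0, 0], "rot": [0, 0, 0], "hand": 0.37}, {"travel": [0, 0, 0], "rot": [0, 0, 0], "hand": 0.37}]}}

```text
clock: 11.48
position: [454.8, 35.7, 129.1]
ee_rot: [-0.199, 0.98, 0.0, 0.001]
contact_force: [-1.3, -0.8, -1.8]
gripper_width: 40.6
grasp_force: 60.9
```

```bash
python3 -c "
from h import *
to(660.5,-76.2,110)"
```

```text
pos [454.8  35.7 129.1] tilt [ 0.002  0.001 -1.   ] ty [-0.391  0.92   0.   ] frac [-0.5822 -0.7338  0.0775] F [-1.3 -0.8 -1.8] w 40.6 g 60.913310777395964 t 11.4833
```

Emit:
{"api": "servo_tool", "payload": {"motion": [{"travel": [-0.0647, -0.0815, 0], "rot": [0, 0, 0], "hand": 0.37}, {"travel": [-0.0647, -0.0815, 0], "rot": [0, 0, 0], "hand": 0.37}, {"travel": [-0.0647, -0.0815, 0], "rot": [0, 0, 0], "hand": 0.37}, {"travel": [-0.0647, -0.0815, 0], "rot": [0, 0, 0], "hand": 0.37}, {"travel": [-0.0647, -0.0815, 0], "rot": [0, 0, 0], "hand": 0.37}, {"travel": [-0.0647, -0.0815, 0], "rot": [0, 0, 0], "hand": 0.37}, {"travel": [-0.0647, -0.0815, 0], "rot": [0, 0, 0], "hand": 0.37}, {"travel": [-0.0647, -0.0815, 0], "rot": [0, 0, 0], "hand": 0.37}, {"travel": [-0.0647, -0.0815, 0], "rot": [0, 0, 0], "hand": 0.37}, {"travel": [0, 0, 0], "rot": [0, 0, 0], "hand": 0.37}]}}

```text
clock: 12.32
position: [662.8, -78.4, 125.2]
ee_rot: [-0.198, 0.98, -0.0, -0.001]
contact_force: [0.8, 0.6, -0.2]
gripper_width: 40.6
grasp_force: 60.9
```

Emit:
{"api": "servo_tool", "payload": {"motion": [{"travel": [0, 0, 0.04], "rot": [0, 0, 0], "hand": 0.37}, {"travel": [0, 0, 0.04], "rot": [0, 0, 0], "hand": 0.37}, {"travel": [0, 0, 0.04], "rot": [0, 0, 0], "hand": 0.37}, {"travel": [0, 0, 0], "rot": [0, 0, 0], "hand": 0.37}, {"travel": [0, 0, 0], "rot": [0, 0, 0], "hand": 0.37}, {"travel": [0, 0, 0], "rot": [0, 0, 0], "hand": 0.37}]}}

```text
clock: 12.82
position: [660.3, -75.9, 98.5]
ee_rot: [-0.2, 0.98, -0.0, 0.0]
contact_force: [-0.4, -0.2, -0.1]
gripper_width: 41.1
grasp_force: 61.0
```

```bash
python3 - <<'E'
from h import *
to(660.5,-76.2,40.4)
ringpose('green',(660,-76),60,w=40,Rr=22)
ringpose('blue',(660,-76),15)
im,d=get_image("scene")
cv2.imwrite("pics/s4.png",cv2.resize(im[190:320,180:310,::-1],None,fx=4,fy=4,interpolation=2))
E
```

```text
pos [660.3 -75.9  98.5] tilt [ 0. -0. -1.] ty [-0.392  0.92  -0.   ] frac [-0.0004 -0.0014  0.2324] F [-0.4 -0.2 -0.1] w 41.1 g 60.950323194265366 t 12.8167
green n 111 337 normal [ 0.    -0.021  1.   ] top centre [660.5 -76.2] 112.1
blue n 461 852 normal [ 0.007 -0.004  1.   ] top centre [662.6 -77.3] 37.5
```

View pics/s4.png

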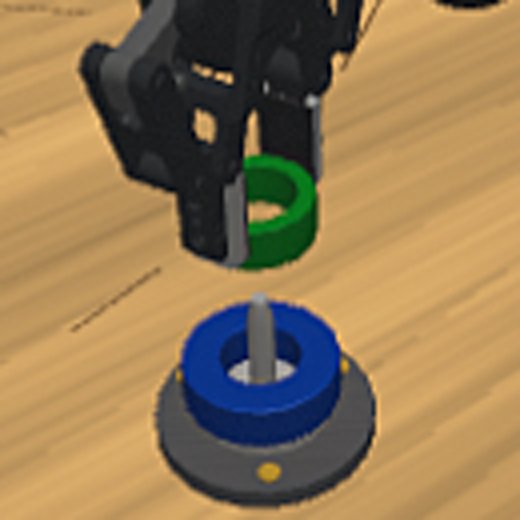

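Blue sits flat around the pin (261,340) and green is centred over it. Lowering.

Emit:
{"api": "servo_tool", "payload": {"motion": [{"travel": [0, 0, 0.04], "rot": [0, 0, 0], "hand": 0.37}, {"travel": [0, 0, 0.04], "rot": [0, 0, 0], "hand": 0.37}, {"travel": [0, 0, 0.04], "rot": [0, 0, 0], "hand": 0.37}, {"travel": [0, 0, 0.04], "rot": [0, 0, 0], "hand": 0.37}, {"travel": [0, 0, 0.03], "rot": [0, 0, 0], "hand": 0.37}, {"travel": [0, 0, 0.02], "rot": [0, 0, 0], "hand": 0.37}, {"travel": [0, 0, 0], "rot": [0, 0, 0], "hand": 0.37}, {"travel": [0, 0, 0], "rot": [0, 0, 0], "hand": 0.37}, {"travel": [0, 0, 0], "rot": [0, 0, 0], "hand": 0.37}]}}

```text
clock: 13.72
position: [660.9, -76.3, 46.3]
ee_rot: [-0.2, 0.98, -0.0, 0.0]
contact_force: [0.1, -0.3, -0.5]
gripper_width: 40.9
grasp_force: 61.0
```

```bash
python3 - <<'E'
from h import *
to(660.5,-76.2,40.4)
ringpose('green',(660,-76),40,w=40,Rr=22)
E
```

```text
pos [660.9 -76.3  46.3] tilt [ 0.001 -0.    -1.   ] ty [-0.391  0.92  -0.001] frac [0.0013 0.001  0.0234] F [ 0.1 -0.3 -0.5] w 40.9 g 60.95367908477783 t 13.7167
green n 92 276 normal [-0.034 -0.032  0.999] top centre [661.6 -77.4] 60.6
```

Emit:
{"api": "servo_tool", "payload": {"motion": [{"travel": [0, 0, 0.01], "rot": [0, 0, 0], "hand": 0.37}, {"travel": [0, 0, 0.008], "rot": [0, 0, 0], "hand": 0.37}, {"travel": [0, 0, 0.006], "rot": [0, 0, 0], "hand": 0.37}, {"travel": [0, 0, 0], "rot": [0, 0, 0], "hand": 0.37}, {"travel": [0, 0, 0], "rot": [0, 0, 0], "hand": 0.37}, {"travel": [0, 0, 0], "rot": [0, 0, 0], "hand": 0.37}]}}

```text
clock: 14.27
position: [660.5, -76.3, 40.5]
ee_rot: [-0.2, 0.98, -0.0, 0.0]
contact_force: [-1.4, 0.2, 4.7]
gripper_width: 40.8
grasp_force: 61.4
```

```bash
python3 - <<'E'
from h import *
to(660.5,-76.2,40.4)
ringpose('green',(660,-76),40,w=40,Rr=22)
E
```

```text
pos [660.5 -76.3  40.5] tilt [ 0.001 -0.    -1.   ] ty [-0.391  0.92  -0.   ] frac [0.     0.0002 0.0003] F [-1.4  0.2  4.7] w 40.8 g 61.37390719726682 t 14.2667
green n 90 241 normal [-0.026 -0.074  0.997] top centre [660.4 -76.7] 54.2
```

Contact at 4.7 N, seated. Releasing and withdrawing.

Emit:
{"api": "servo_tool", "payload": {"motion": [{"travel": [0, 0, 0], "rot": [0, 0, 0], "hand": 0.6}, {"travel": [0, 0, 0], "rot": [0, 0, 0], "hand": 0.8}, {"travel": [0, 0, 0], "rot": [0, 0, 0], "hand": 0.9}, {"travel": [0, 0, 0], "rot": [0, 0, 0], "hand": 0.9}, {"travel": [0, 0, 0], "rot": [0, 0, 0], "hand": 0.9}, {"travel": [0, 0, -0.04], "rot": [0, 0, 0], "hand": 0.9}, {"travel": [0, 0, -0.1], "rot": [0, 0, 0], "hand": 0.9}, {"travel": [0, 0, -0.12], "rot": [0, 0, 0], "hand": 0.9}, {"travel": [0, 0, -0.12], "rot": [0, 0, 0], "hand": 0.9}, {"travel": [0, 0, -0.04], "rot": [0, 0, 0], "hand": 0.9}]}}

```text
clock: 15.15
position: [663.2, -76.5, 151.2]
ee_rot: [-0.2, 0.98, -0.001, 0.005]
contact_force: [0.8, -0.3, 1.2]
gripper_width: 76.9
grasp_force: 0.0
```

Emit:
{"api": "servo_tool", "payload": {"motion": [{"travel": [0.1, 0, 0], "rot": [0, 0, 0], "hand": 0.9}, {"travel": [0.1, 0, 0], "rot": [0, 0, 0], "hand": 0.9}, {"travel": [0.1, 0, 0], "rot": [0, 0, 0], "hand": 0.9}, {"travel": [0.1, 0, 0], "rot": [0, 0, 0], "hand": 0.9}, {"travel": [0, 0, 0], "rot": [0, 0, 0], "hand": 0.9}, {"travel": [0, 0, 0], "rot": [0, 0, 0], "hand": 0.9}, {"travel": [0, 0, 0], "rot": [0, 0, 0], "hand": 0.9}]}}

```text
clock: 15.73
position: [569.1, -115.4, 145.5]
ee_rot: [-0.2, 0.98, -0.0, 0.001]
contact_force: [-0.5, -0.6, 0.1]
gripper_width: 76.8
grasp_force: 0.0
```

```bash
python3 - <<'E'
from h import *
to(660.5,-76.2,40.4)
ringpose('green',(660,-76),40,w=40,Rr=22)
ringpose('blue',(660,-76),15)
im,d=get_image("scene")
cv2.imwrite("pics/s5.png",cv2.resize(im[150:330,190:430,::-1],None,fx=3,fy=3,interpolation=2))
E
```

```text
pos [ 569.1 -115.4  145.5] tilt [ 0.002 -0.    -1.   ] ty [-0.391  0.92  -0.001] frac [-0.3971  0.0016  0.4209] F [-0.5 -0.6  0.1] w 76.8 g 0.0 t 15.7333
green n 153 442 normal [0.002 0.005 1.   ] top centre [663.3 -77.3] 55.3
blue n 200 496 normal [ 0.013 -0.006  1.   ] top centre [659.8 -75.7] 37.4
```

View pics/s5.png

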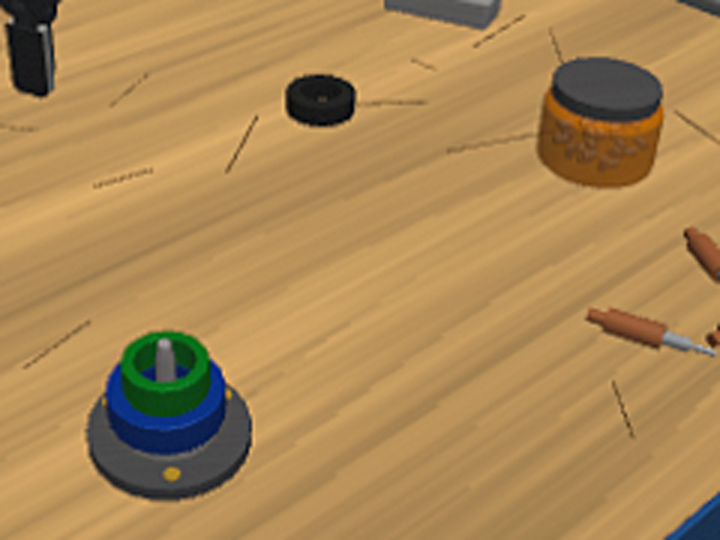

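Both spacers lie flat and concentric on the pin (165,380), and the jar stands untouched at (600,120). Handing in.

```bash
python3 -c "
from bench import *
print(job_done())"
```

```text
the job is handed in; nothing more can be done
None
```

The stack is built and handed in at about 16 s: the wide blue spacer is flat on the shoulder, the narrow green one is flat on top of it, both were lowered down the pin before release, and the jar was left untouched.

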